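# Hang the nested feed measures on one hook

## Robot

A 6-joint arm with a two-finger parallel gripper is mounted at the origin on the work surface. World frame = base frame: x ahead of the robot, y to its left, z up, the work surface at z = 0. Lengths are in mm, angles in degrees, forces in N, time in s.
With the tool pointing down it reaches from about 350 to 975 mm from the base axis. Payload 4.9 kg.
Tool frame: the origin (TCP) lies at the very end of the fingers, on their centre line; the grasp point (between the pads) lies 19 mm behind it; z points along the fingers, x is the direction in which the jaws open and shut, and the axes are right-handed (so a half turn about z gives the same grasp; the last joint's range is limited). The gripper opens to 85 mm and grips with 20 to 120 N. Pads are 22 mm wide; open, the fingers measure 114 mm over their backs; the gripper's body (76 mm by 85 mm) begins 54 mm behind the grasp point. The pads swing forward as they close: fully open they stand 13 mm farther back than shut.
Start: joints at [67.093, 3.019, 92.412, -0, 84.569, -6.818], TCP at [173.193, 600.505, 231.304] pointing down, gripper open.
Joint ranges: [-172.51, 172.51], [-57.92, 126.97], [3.15, 148.05], [-58.71, 238.71], [5.1, 150.11], [-179.66, 179.66]. Speed limits (degrees/s): [147.25, 147.25, 180, 180, 180, 180].

## Interface

Orientations are given as a 3x3 rotation matrix whose columns are the frame's x, y, z axes.
In Python, from plant import goto, move_linear, goto_joints, move_gripper, sleep, ik, get_obs, snapshot, PlanningError, hand_in gives the robot as it stands. Calls block until the motion is done:
- goto(position, orientation): joint-space move of the TCP to a pose.
- move_linear(position, max_speed=150, orientation=None): straight line of the TCP; orientation=None keeps the orientation; max_speed is the mean speed in mm/s.
- goto_joints(angles): joint-space move.
- move_gripper(opening, newtons=None): finger opening in mm; newtons is the grip in N (None keeps the last); returns when the fingers have stopped.
- sleep(seconds).
- ik(position, orientation): joint angles nearest the present ones, or None.
- get_obs(): the state.
- snapshot(name): name is "scene" or "top" or "wrist"; returns a dict with "image" (384x512x3 uint8, red, green, blue), "z_map" (384x512 float32, mm along the optical axis (not along the pixel's ray), 0 where there is no reading), "intrinsics" (3x3 intrinsics, pixels), "rvec" (rotation vector, rad) and "tvec" (3), from world to camera coordinates, as OpenCV has them. Camera axes: x right, y down, z forward; pixel columns grow to the right and rows downward; lengths in mm; the calibration is good to about 2 mm. A picture is of the moment at which its call begins.
A pose or a line that the arm cannot do raises PlanningError and nothing moves.
- hand_in(): hands the job in, once; it reports no verdict.
The state is a dict: "time_s": time; "joint_pos": joint angles; "joint_vel": joint speeds; "effort": joint torques, N m; "eef_pos": TCP position; "ee_rot": TCP orientation; "contact_force": force on the tool from outside, world axes, zero at the start; "moment": the same for the moment, N m; "finger_gap": finger opening in mm.
Only numpy, scipy, OpenCV 4.12 (cv2) and the standard library are available. Lean on these libraries where they do the work, as an engineer would, in place of code of your own. Each camera call takes 0.05 s, during which the arm holds its last target. There are 200 camera calls.

## Task

Tidy the three feed measures away on the hook by the eyes in their handles so that they nest: first the largest, right down in the bend of the hook, then the middle one home inside it, then the smallest home inside that, letting each go to hang there before bringing the next. The hook may be strapped anywhere on its post, so feel for it, and bring each one home gently instead of forcing it; let them come to rest, and leave the eggs, jar, mug and brush where they are.

Things in the scene. Friction and masses are not known exactly. Their poses are not given: they have to be found in the camera images.
- large_centre (a point): Largest of three plain aluminium feed measures: tapered round cup, 100 mm across the rim, 80 mm across the base, 64 mm high, 3 mm wall, about 240 g; it stands mouth up on the bench, its handle running straight out from the rim. Point: on the cup's axis, half-way up (32 mm over the base). x: along the handle from cup to eye; z: out of the mouth.
- large_grip (a point): Where to take the handle of the large measure: a straight flat bar 18 mm wide, 8 mm thick, top flush with the rim. Point: mid-width and mid-thickness, 66 mm from the cup's axis, 58 mm short of the eye's centre, 60 mm over the base. Axes as the measure.
- large_eye (a point): Centre of the hanging eye that ends the handle of the large measure: a round loop of 8 mm bar, 20 mm clear hole, 36 mm outside, 124 mm from the cup's axis, 60 mm over the base; the hole runs along z. Axes as the measure.
- medium_centre (a point): Middle one of three plain aluminium feed measures: tapered round cup, 82 mm across the rim, 64 mm across the base, 54 mm high, 3 mm wall, about 180 g; it stands mouth up on the bench, its handle running straight out from the rim. Point: on the cup's axis, half-way up (27 mm over the base). x: along the handle from cup to eye; z: out of the mouth.
- medium_grip (a point): Where to take the handle of the medium measure: a straight flat bar 18 mm wide, 8 mm thick, top flush with the rim. Point: mid-width and mid-thickness, 66 mm from the cup's axis, 58 mm short of the eye's centre, 50 mm over the base. Axes as the measure.
- medium_eye (a point): Centre of the hanging eye that ends the handle of the medium measure: a round loop of 8 mm bar, 20 mm clear hole, 36 mm outside, 124 mm from the cup's axis, 50 mm over the base; the hole runs along z. Axes as the measure.
- small_centre (a point): Smallest of three plain aluminium feed measures: tapered round cup, 64 mm across the rim, 50 mm across the base, 44 mm high, 3 mm wall, about 130 g; it stands mouth up on the bench, its handle running straight out from the rim. Point: on the cup's axis, half-way up (22 mm over the base). x: along the handle from cup to eye; z: out of the mouth.
- small_grip (a point): Where to take the handle of the small measure: a straight flat bar 18 mm wide, 8 mm thick, top flush with the rim. Point: mid-width and mid-thickness, 66 mm from the cup's axis, 58 mm short of the eye's centre, 40 mm over the base. Axes as the measure.
- small_eye (a point): Centre of the hanging eye that ends the handle of the small measure: a round loop of 8 mm bar, 20 mm clear hole, 36 mm outside, 124 mm from the cup's axis, 40 mm over the base; the hole runs along z. Axes as the measure.
- stand: Fixed timber stand that carries the hook: foot board 200 x 160 x 22 mm, upright 40 x 45 mm, 382 mm high. Origin: on the bench under the upright. x: level, from hook to upright; z: up. A plain steel hook of 9 mm round bar stands out from its front (-x, y = 0), strapped on anywhere with its bend 215 to 280 mm over the bench; that height is not measured: feel or look for it.
- hook_foot (a point): Point on the bench straight under the lowest point of the hook's bend, 85 mm in front of the upright's centre. Axes as the stand. From the bend the straight prong rises at 45 degrees away from the upright; on its end is a 12 mm ball, its centre 52 mm further out (-x) and 48 mm higher than the bar's centre in the bend. The first eye rests in the bend, each next one about 8 mm up the prong.
- ball_foot (a point): Point on the bench straight under the ball on the prong's end, 137 mm in front of the upright's centre; the ball's top is 54 mm higher than the bend (269 to 334 mm up). A measure held mouth up, handle at 45 degrees, eye uppermost and towards the upright, has its eye square to the prong; let go with its eye home it swings down by itself, a smaller one into the cup before it.
- eggs: Two fibre egg trays one in the other, the upper one full of pale duck eggs, 242 x 292 mm, 90 mm high. Origin: centre of the underside. To be left alone.
- jar: Closed glass jar of grit, 76 mm across, 110 mm high. Origin: centre of its underside. To be left alone.
- mug: White mug, 80 mm across, 85 mm high. Origin: centre of its underside. To be left alone.
- brush: Wooden hand brush, 240 mm long. To be left alone.

How it is judged:
By the outcome, as a careful person would: the job done as asked, in the order asked, and still so for the second after the job is handed in, with the robot touching nothing.
It also fails if it takes over 72 s, if anything falls off the work surface, if the arm or the gripper's body presses on something with over 40 N, if the wrist force passes 120 N, or if a joint passes its speed limit or range.

## Working session

There is one attempt and no reset: what is moved stays moved. The work goes in short steps, each a Python script; the robot and the scene stay as the last script left them, time stands still between calls to the robot, and variables do not carry over. Pictures are saved under pics/ and viewed, about 8 in all and at most 12, crops included, and the job is handed in when it is done.

```bash
ls; mkdir -p pics; python3 - <<'E'
from plant import *
import cv2,numpy as np
o=get_obs();print(o['time_s'],o['eef_pos'],o['contact_force'])
for n in ("scene","top"):
    s=snapshot(n);np.savez(n+".npz",**s)
    cv2.imwrite(f"pics/{n}0.png",cv2.resize(s["image"][...,::-1],(800,600)))
    R=cv2.Rodrigues(np.array(s["rvec"]))[0];print(n,(-R.T@np.ravel(s["tvec"])).round(),R.round(2).tolist(),s["intrinsics"])
E
```

```text
pics
0.0 [172.94858483 599.92693026 230.04799725] [-0.34077868  0.17540784 -0.43358172]
scene [1229.  819. 1005.] [[-0.73, 0.68, 0.0], [0.46, 0.5, -0.74], [-0.5, -0.54, -0.68]] [[392.61541636   0.         254.59488995]
 [  0.         392.61541636 194.00566799]
 [  0.           0.           1.        ]]
top [ 366.   97. 1127.] [[0.01, -1.0, 0.0], [-0.98, -0.01, -0.17], [0.17, -0.0, -0.98]] [[391.11928626   0.         254.28759279]
 [  0.         391.11928626 195.13925812]
 [  0.           0.           1.        ]]
```

View pics/top0.png

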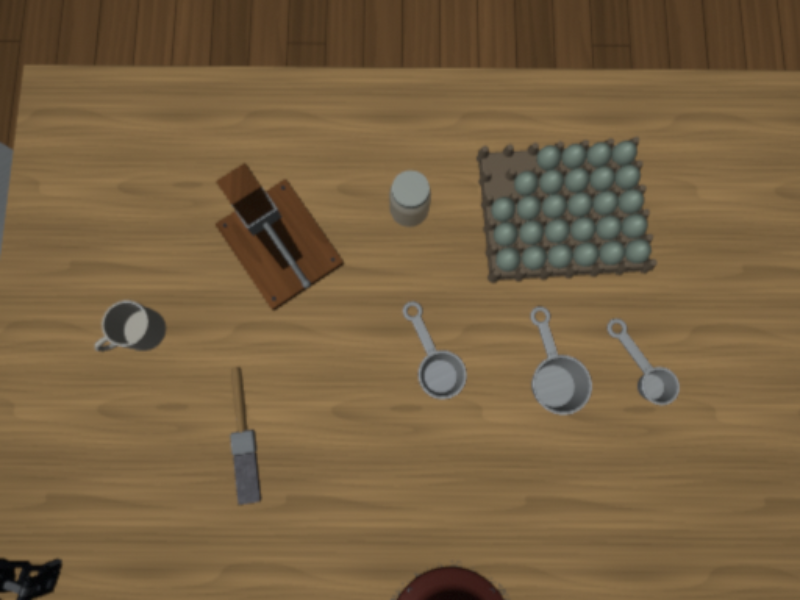

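View pics/scene0.png

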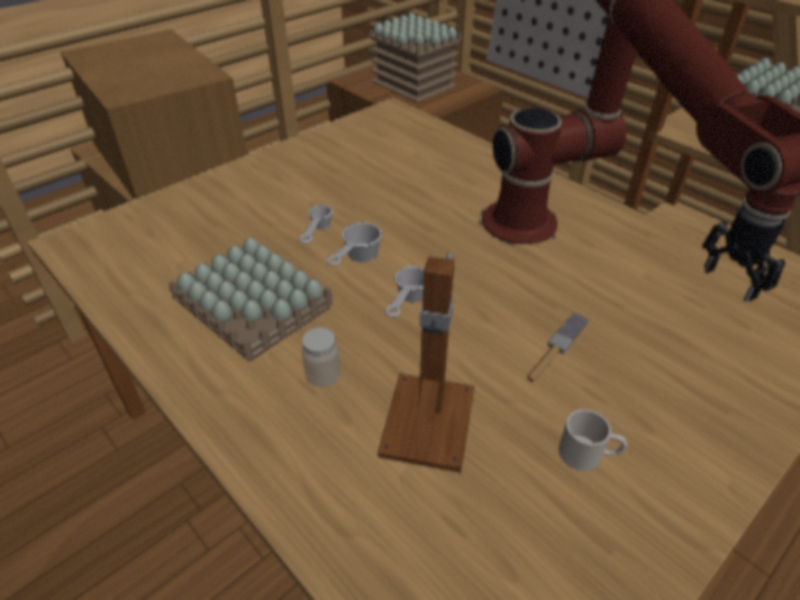

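The top view shows the medium cup at (442,375) with its eye at (412,311). The large cup is at (561,384) with its eye at (540,316), and the small one at (659,386) with its eye at (617,328). The upright's top is near (240,183) and the hook's ball near (305,285). The scene view shows the hook strapped high on the post, pointing towards the robot.

```bash
cat > h.py <<'E'
import numpy as np,cv2
def cam(s):
    R=cv2.Rodrigues(np.array(s["rvec"],float))[0];return R,np.ravel(s["tvec"]),s["intrinsics"]
def ray(s,u,v,z):
    R,t,K=cam(s);c=-R.T@t;d=R.T@np.linalg.inv(K)@np.array([u,v,1.]);return c+d*(z-c[2])/d[2]
def cloud(s):
    R,t,K=cam(s);Z=s["z_map"].astype(float);v,u=np.mgrid[:Z.shape[0],:Z.shape[1]]
    p=np.stack([(u-K[0,2])/K[0,0]*Z,(v-K[1,2])/K[1,1]*Z,Z],-1);P=(p-t)@R;P[Z==0]=np.nan;return P
E
python3 - <<'E'
from h import *
s=dict(np.load("top.npz"));P=cloud(s);I=s["image"].astype(int)
np.set_printoptions(suppress=True,precision=1)
g=cv2.cvtColor(s["image"],cv2.COLOR_RGB2HSV)
for n,(u,v),(eu,ev),h in (("L",(561,384),(540,316),64),("M",(442,375),(412,311),54),("S",(659,386),(617,328),44)):
    c=ray(s,u*.64,v*.64,h);e=ray(s,eu*.64,ev*.64,h)
    print(n,"rough",c,e,np.linalg.norm((e-c)[:2]))
    m=(abs(P[...,2]-h+2)<8)&(np.hypot(P[...,0]-c[0],P[...,1]-c[1])<170)&(g[...,1]<70)
    nl,lab,st,_=cv2.connectedComponentsWithStats(m.astype(np.uint8));
    d=np.hypot(P[...,0]-c[0],P[...,1]-c[1]);
    vv,uu=np.nonzero(m&(d<65));
    # min enclosing circle of low-saturation points rayed at rim height
    pts=np.array([ray(s,a,b,h)[:2] for a,b in zip(uu,vv)])
    d2=(e-c)[:2]/np.linalg.norm((e-c)[:2]);
    q=pts[(pts-c[:2])@d2<15]
    print(" rim circ",cv2.minEnclosingCircle(q.astype(np.float32)),len(q),np.nanmedian(P[...,2][m]))
    de=np.hypot(P[...,0]-e[0],P[...,1]-e[1]);vv,uu=np.nonzero((g[...,1]<70)&(de<26))
    pe=np.array([ray(s,a,b,h-2)[:2] for a,b in zip(uu,vv)]);al=(pe-c[:2])@d2;pe=pe[al>124-20]
    print(" eye circ",cv2.minEnclosingCircle(pe.astype(np.float32)),len(pe))
# stand
z=P[...,2];m=(z>365)&(z<400)&(P[...,0]>500);vv,uu=np.nonzero(m)
pts=np.array([ray(s,a,b,382)[:2] for a,b in zip(uu,vv)]).astype(np.float32);print("post",len(pts),cv2.minAreaRect(pts),np.median(z[m]))
c=(int(305*.64),int(285*.64))
sub=P[c[1]-7:c[1]+8,c[0]-8:c[0]+7]
print(sub[...,2].round(0))
m=(z>200)&(z<360)&(P[...,0]>400)&(P[...,1]>150)&(P[...,1]<450)
vv,uu=np.nonzero(m);
for i in range(0,len(uu),max(1,len(uu)//45)): print(uu[i],vv[i],P[vv[i],uu[i]],s["image"][vv[i],uu[i]])
E
```

```text
L rough [ 417.6 -189.    64. ] [ 536.4 -156.8   64. ] 123.05820238452517
 rim circ ((416.9896240234375, -190.2673797607422), 51.01801300048828) 164 63.86204138401017
 eye circ ((535.1768188476562, -156.59669494628906), 18.939233779907227) 100
M rough [432.5  15.9  54. ] [545.6  68.5  54. ] 124.73169581429919
 rim circ ((433.31951904296875, 16.13140869140625), 42.12154006958008) 128 53.891516794439035
 eye circ ((543.4390869140625, 67.94918060302734), 19.896930694580078) 104
S rough [ 416.1 -366.9   44. ] [ 518.7 -298.8   44. ] 123.1902274895956
 rim circ ((416.37286376953125, -368.97784423828125), 33.32622146606445) 124 43.46552452969158
 eye circ ((518.5264282226562, -299.46539306640625), 19.824329376220703) 110
post 495 ((651.8775024414062, 298.34271240234375), (47.36846923828125, 44.28602981567383), 34.25966262817383) 382.3682522247898
[[ 21.  22.  25. 275. 278. 280. 280.  21.  20.  22.  20.  28.  23.  23.
   22.]
 [ 22.  26.  20. 277. 281. 281. 287. 284.  22.  22.  20.  22.  23.  23.
   23.]
 [ 25.  21.  20.  19. 282. 283. 291. 288. 285.  25.  22.  21.  24.  24.
   23.]
 [ 18.  2
[... 2096 characters left out ...]
30.9 278.6 268.9] [49 47 46]
166 147 [629.5 297.6 265.3] [35 35 34]
160 148 [622.8 307.6 279.6] [54 45 39]
176 148 [641.7 284.4 217.8] [37 30 26]
172 149 [624.5 283.4 266.7] [92 94 94]
170 150 [634.  296.7 226.7] [32 20 12]
172 151 [635.6 294.8 212.7] [44 37 33]
176 152 [617.4 273.9 266.9] [ 97 101 102]
167 154 [626.7 305.5 217.4] [45 27 14]
178 155 [611.8 270.1 261.9] [ 98 102 102]
182 158 [606.  261.5 257.5] [53 53 51]
181 162 [597.4 264.1 254.1] [93 95 95]
185 165 [591.1 255.2 251.1] [102 106 108]
189 168 [584.  245.7 251.3] [65 54 46]
189 172 [570.4 242.4 268.9] [94 97 98]
193 175 [561.1 231.5 279.6] [67 66 65]
192 179 [550.4 232.2 286.7] [90 80 73]
198 181 [543.8 217.4 297.2] [53 51 49]
```

```bash
cat >> h.py <<'E'
M={"L":((417.0,-190.3),(535.2,-156.6),60),"M":((433.3,16.1),(543.4,67.9),50),"S":((416.4,-369.0),(518.5,-299.5),40)}
def grip(n,M=M):
    c,e,z=M[n];c=np.array(c);e=np.array(e);u=(e-c)/np.linalg.norm(e-c)
    return np.append((c+66*u+e-58*u)/2,z),np.append(u,0)
def rot(xm,zm,s=1):  # tool from measure axes: tool z=-zm, tool x=s*ym
    ym=np.cross(zm,xm);x=s*ym;z=-zm;return np.column_stack([x,np.cross(z,x),z])
Z=np.array([0,0,1.])
def hang(ball,post):
    h=np.array([post[0]-ball[0],post[1]-ball[1],0]);h/=np.linalg.norm(h)
    return h,(h+Z)/2**.5,(Z-h)/2**.5   # h, x_m, z_m
def tcp_for_eye(eye,xm,zm): return eye-58*xm-19*zm
E
python3 - <<'E'
from h import *; from plant import *
np.set_printoptions(suppress=True,precision=1)
b=[]
for n in("top","scene"):
    s=dict(np.load(n+".npz"));P=cloud(s)
    d=np.linalg.norm(P-np.array([543,218,297.]),axis=-1);m=d<16
    q=P[m];q=q[q[:,2]>288];vv,uu=np.nonzero(m&(P[...,2]>290))
    r=ray(s,uu.mean(),vv.mean(),297);print(n,len(q),q.mean(0),q[:,2].max(),np.percentile(q[:,2],90),"ray",r)
    m2=(P[...,2]>370)&(P[...,2]<395)&(np.hypot(P[...,0]-652,P[...,1]-298)<45);vv,uu=np.nonzero(m2)
    pts=np.array([ray(s,a,c,382)[:2] for a,c in zip(uu,vv)]).astype(np.float32);print(" post",pts.mean(0),cv2.minAreaRect(pts))
    # bar points: fit line in prong region
    e=(P[...,2]>240)&(P[...,2]<295);hh=np.array([.806,.592]);rel=P[...,:2]-np.array([651.9,298.3])
    a=-(rel@hh);l=rel@np.array([-hh[1],hh[0]]);k=e&(a>50)&(a<130)&(abs(l)<20)
    for a0 in range(50,130,10):
        w=k&(a>=a0)&(a<a0+10)
        if w.sum()>2: print("  a",a[w].mean(),"lat",l[w].mean(),"z",P[...,2][w].mean(),np.percentile(P[...,2][w],90),w.sum())
ball=np.array([543.,218,297]);post=(651.9,298.3)
h,xm,zm=hang(ball,post)
for sg in(1,-1):
    for n in "LMS":
        g,u=grip(n);print(sg,n,g,ik(g-19*Z+120*Z,rot(u,Z,sg)),ik(g-19*Z,rot(u,Z,sg)))
    for k in(50,0,-66): print(sg,k,ik(tcp_for_eye(ball+k*zm,xm,zm),rot(xm,zm,sg)))
E
```

```text
top 31 [543.5 222.5 297.5] 302.6136775209608 301.3185017406231 ray [543.6 222.5 297. ]
 post [652.9 299. ] ((652.9365844726562, 298.91400146484375), (44.8694953918457, 44.31229019165039), 34.72005844116211)
  a 54.94760586710739 lat 1.4719998010692792 z 259.2377330731002 261.6294112878796 20
  a 65.00764903987202 lat 1.0231463925555513 z 254.10060145446622 256.5602317333378 19
  a 75.07926890030637 lat 1.6639527372363234 z 251.67459898476847 254.14309596150503 17
  a 84.5070141555383 lat 2.077142325038746 z 253.07932987267012 256.35517305625126 12
  a 94.4544485406635 lat 2.0429226698210927 z 261.9436321335349 265.676467307236 12
  a 105.06585582877084 lat 2.133689863356039 z 272.7818138177794 276.0596468807471 13
  a 114.85634729592684 lat 3.186669942255072 z 282.7908429492118 286.66841420099286 11
  a 122.56746865979989 lat 2.4938287050177066 z 289.2079910190513 291.9618061324969 9
scene 12 [546.1 225.3 294.9] 299.4392486996582 298.0491450870838 ray [548. 227. 297.]
 post [662.9 308.3] ((664.075439453125, 308.8471374511719), (55.11182403564453, 45.494911193847656), 34.1042060852050
[... 318 characters left out ...]
S [ 470.8 -332.    40. ] [ -42.6    0.6  103.8   -0.    75.6 -166.8] [ -42.6    9.3  107.3   -0.    63.4 -166.8]
1 50 [  -1.9  -41.2  130.    31.4   57.3 -137.4]
1 0 [   1.6  -33.2  128.8   31.9   49.7 -138.1]
1 -66 [   5.4  -22.2  126.1   34.    40.7 -140.1]
-1 L [ 479.9 -172.4   60. ] [-28.1  -9.9 111.6  -0.   78.3  46. ] [-28.1  -1.1 116.   -0.   65.1  46. ]
-1 M [492.   43.7  50. ] [ -3.6 -11.7 114.2  -0.   77.5  61.2] [ -3.6  -2.4 118.4  -0.   64.   61.2]
-1 S [ 470.8 -332.    40. ] [-42.6   0.6 103.8  -0.   75.6  13.2] [-42.6   9.3 107.3  -0.   63.4  13.2]
-1 50 [ -1.9 -41.2 130.   31.4  57.3  42.6]
-1 0 [  1.6 -33.2 128.8  31.9  49.7  41.9]
-1 -66 [  5.4 -22.2 126.1  34.   40.7  39.9]
```

```bash
cat >> h.py <<'E'
def look(s,n,tag=None):
    """refine measure centre/eye from a wrist picture by low-saturation mask"""
    c,e,z=M[n];top=z+4;c=np.append(c,top);e=np.append(e,top)
    P=cloud(s);g=cv2.cvtColor(s["image"],cv2.COLOR_RGB2HSV)
    al=(e-c)[:2]/np.linalg.norm((e-c)[:2])
    sel=(abs(P[...,2]-top)<5);r=np.hypot(P[...,0]-c[0],P[...,1]-c[1]);t=(P[...,:2]-c[:2])@al;l=(P[...,:2]-c[:2])@np.array([-al[1],al[0]])
    rim=P[sel&(r<60)&(t<25)];eye=P[sel&(t>108)&(t<155)&(abs(l)<25)];bar=P[sel&(t>60)&(t<100)&(abs(l)<25)]
    out={}
    for k,q in(("rim",rim),("eye",eye)):
        if len(q)>10: out[k]=(cv2.minEnclosingCircle(q[:,:2].astype(np.float32)),len(q),np.median(q[:,2]))
    if len(bar)>10: out["bar"]=(bar.mean(0),len(bar))
    return out
E
python3 - <<'E'
from h import *; from plant import *
np.set_printoptions(suppress=True,precision=1)
g,u=grip("L");R=rot(u,Z,-1);T=[]
T.append(get_obs()["time_s"])
move_gripper(60,100)
Rd=np.array(get_obs()["ee_rot"])
goto([130,430,330],Rd);T.append(get_obs()["time_s"])
goto(g-19*Z+np.array([0,0,150]),R);T.append(get_obs()["time_s"]);print(T,get_obs()["joint_pos"])
s=snapshot("wrist");np.savez("w1.npz",**s);cv2.imwrite("pics/w1.png",s["image"][...,::-1]);Rc,t,K=cam(s);print(-Rc.T@t,look(s,"L"))
E
```

```text
[0.1, 1.3, 3.8167] [-28.  -11.4 110.    0.   81.4  46. ]
[ 553.7 -151.   333.5] {'rim': (((418.2859191894531, -191.1019287109375), 51.41798782348633), 872, np.float64(63.32902743938766)), 'eye': (((537.8196411132812, -157.91004943847656), 18.226518630981445), 717, np.float64(63.15390551881628)), 'bar': (array([ 494.8, -169.6,   63.5]), 662)}
```

View pics/w1.png

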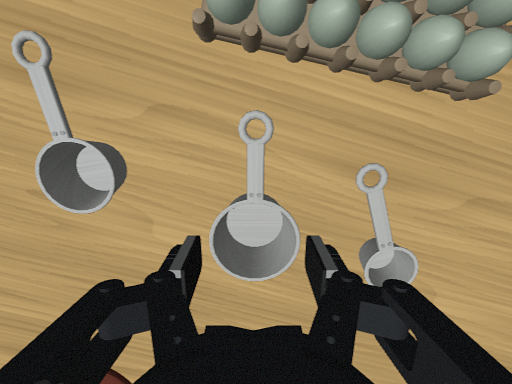

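The wrist view shows the large measure centred between the fingers: cup at (255,240), eye at (256,128). The refined eye-to-axis distance is 124.0 mm, as it should be. Now I'll grasp and lift it.

```bash
cat >> h.py <<'E'
M["L"]=((418.3,-191.1),(537.8,-157.9),60)
E
python3 - <<'E'
from h import *; from plant import *
np.set_printoptions(suppress=True,precision=1)
s=dict(np.load("w1.npz"))
for n in "MS": print(n,look(s,n))
g,u=grip("L");R=rot(u,Z,-1);
goto(g-19*Z+40*Z,R)
move_linear(g-19*Z,100); print(get_obs()["contact_force"])
move_gripper(0,100);o=get_obs();print(o["finger_gap"],o["contact_force"])
move_linear(g-19*Z+150*Z,200);o=get_obs();print(o["time_s"],o["finger_gap"],o["contact_force"])
E
```

```text
M {'rim': (((435.0904235839844, 15.5404634475708), 43.121639251708984), 917, np.float64(53.20379881083213)), 'eye': (((547.1746826171875, 66.62748718261719), 18.37508201599121), 924, np.float64(52.91338769661811)), 'bar': (array([507.6,  47.2,  53.2]), 867)}
S {'rim': (((418.57415771484375, -369.2535400390625), 33.57196807861328), 339, np.float64(43.46749012290821)), 'eye': (((520.3419189453125, -299.6619873046875), 18.59430503845215), 573, np.float64(43.04660389068837)), 'bar': (array([ 483.3, -324.1,   43.5]), 509)}
[0.  0.2 0.7]
15.908508435052905 [0.3 1.2 4.2]
6.3083 15.78046112977015 [-0.2 -0.1 -2.8]
```

```bash
cat >> h.py <<'E'
M["M"]=((435.1,15.5),(547.2,66.6),50);M["S"]=((418.6,-369.3),(520.3,-299.7),40)
ball=np.array([541.5,221,296.5]);a_=np.radians(34.8)
h,xm,zm=hang(ball,ball[:2]+np.array([np.cos(a_),np.sin(a_)]))
RH=rot(xm,zm,-1);ym=np.cross(zm,xm)
def at(k,dx=0,dy=0): return tcp_for_eye(ball+k*zm+dx*xm+dy*ym,xm,zm)
E
python3 - <<'E'
from h import *; from plant import *
np.set_printoptions(suppress=True,precision=1)
print(ik(at(90)-60*h,RH),ik(at(40),RH),ym)
goto(at(90)-60*h,RH)
move_linear(at(35),150)
sleep(.3)
o=get_obs();print(o["time_s"],o["eef_pos"]-at(35),o["contact_force"],o["finger_gap"])
for n in("wrist","top","scene"):
    s=snapshot(n);np.savez("a_"+n+".npz",**s);I=s["image"][...,::-1]
    if n!="wrist":
        R,t,K=cam(s);p=K@(R@ball+t);u,v=(p[:2]/p[2]).astype(int);I=cv2.resize(I[max(v-60,0):v+60,max(u-60,0):u+60],(480,480),interpolation=2);print(n,u,v)
    cv2.imwrite(f"pics/a_{n}.png",I)
E
python3 -c "
import cv2,numpy as np
a=cv2.imread('pics/a_wrist.png');b=cv2.imread('pics/a_top.png')
b=cv2.resize(b,(288,288));c=cv2.resize(cv2.imread('pics/a_scene.png'),(288,288));o=np.zeros((576,800,3),np.uint8);o[:384,:512]=a;o[:288,512:]=b;o[288:,512:]=c;cv2.imwrite('pics/a_all.png',o)"
```

```text
None [  0.4 -40.4 130.3  29.5  54.4  45.9] [-0.6  0.8  0. ]Traceback (most recent call last):
  File "<stdin>", line 4, in <module>
plant.PlanningError: the arm cannot take that pose within its joint ranges
[ WARN:0@0.020] global loadsave.cpp:275 findDecoder imread_('pics/a_wrist.png'): can't open/read file: check file path/integrity
[ WARN:0@0.020] global loadsave.cpp:275 findDecoder imread_('pics/a_top.png'): can't open/read file: check file path/integrity
Traceback (most recent call last):
cv2.error: OpenCV(4.12.0) /io/opencv/modules/imgproc/src/resize.cpp:4208: error: (-215:Assertion failed) !ssize.empty() in function 'resize'
```

```bash
cat > shots.py <<'E'
from h import *; from plant import *
def shots(tag,look_at=ball,names=("wrist","top","scene")):
    ims=[]
    for n in names:
        s=snapshot(n);np.savez(tag+"_"+n+".npz",**s);I=s["image"][...,::-1]
        if n!="wrist":
            R,t,K=cam(s);p=K@(R@look_at+t);u,v=(p[:2]/p[2]).astype(int);I=cv2.resize(I[max(v-50,0):v+50,max(u-50,0):u+50],(288,288),interpolation=2)
        ims.append(I)
    o=np.zeros((576,800,3),np.uint8)
    if "wrist" in names: o[:384,:512]=ims[0];ims=ims[1:]
    for i,I in enumerate(ims): o[288*i:288*i+288,512:]=I
    cv2.imwrite(f"pics/{tag}.png",o)
E
python3 - <<'E'
from shots import *
np.set_printoptions(suppress=True,precision=1)
for k in(80,70,60): 
    if ik(at(k),RH) is not None: break
print(k)
goto(at(k),RH)
move_linear(at(30),150);sleep(.3)
o=get_obs();print(o["time_s"],o["eef_pos"]-at(30),o["contact_force"],o["finger_gap"])
shots("a")
E
```

```text
80
8.425 [ 0.2 -0.3  1.2] [-0.6  0.2 -3. ] 15.701810753819709
```

View pics/a.png

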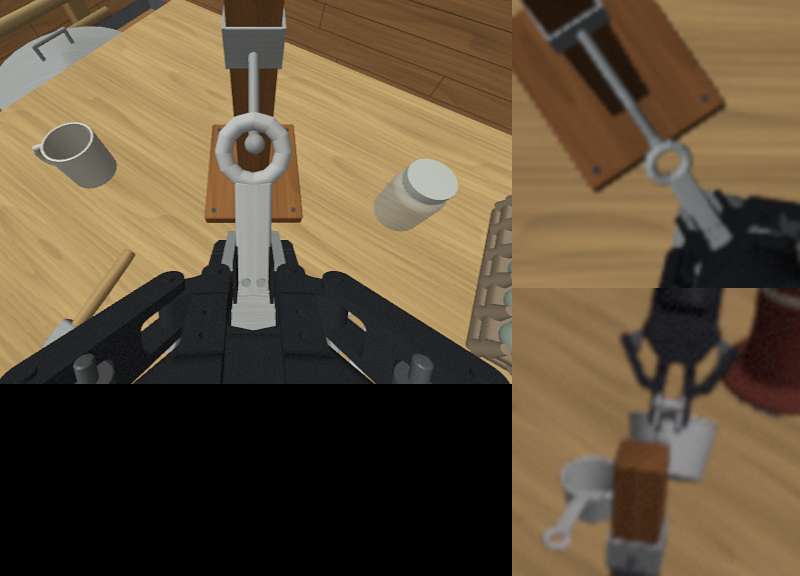

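The wrist view shows the eye ring at (253,148) with the ball inside it at (255,144). I'll measure both from the wrist depth and line them up along the prong.

```bash
cat >> h.py <<'E'
def rel(s,ring=None,rd=38):
    """ring centre and ball centre in (xm,ym,zm) coords relative to nominal ball"""
    P=cloud(s);B=np.column_stack([xm,ym,zm]);Q=(P-ball)@B
    z0=ring
    m=(abs(Q[...,2]-z0-2)<7)&(np.abs(Q[...,0])<30)&(abs(Q[...,1])<28)
    q=Q[m];q2=q[q[:,0]>-8]
    pts=q[:,:2];up=pts[pts[:,0]>-6]
    r=np.hypot(*(up-np.median(up,0)).T)
    # algebraic circle fit through ring points (mean of annulus radius), upper part only
    A=np.c_[2*up,np.ones(len(up))];x=np.linalg.lstsq(A,(up**2).sum(1),rcond=None)[0]
    bm=(np.linalg.norm(Q,axis=-1)<11);b=Q[bm]
    A2=np.c_[2*b,np.ones(len(b))];y=np.linalg.lstsq(A2,(b**2).sum(1),rcond=None)[0] if len(b)>8 else None
    return (x[:2],np.sqrt(x[2]+x[0]**2+x[1]**2),len(up),np.median(q[:,2])),(len(b),b.mean(0) if len(b) else None,y)
E
python3 - <<'E'
from h import *
np.set_printoptions(suppress=True,precision=1)
s=dict(np.load("a_wrist.npz"));print(rel(s,30))
P=cloud(s);Q=(P-ball)@np.column_stack([xm,ym,zm])
# bar & ball along prong
for k in range(-60,14,6):
    m=(abs(Q[...,2]-k)<3)&(abs(Q[...,0])<14)&(abs(Q[...,1])<14)
    if m.sum()>3: print(k,m.sum(),Q[m].mean(0),Q[m][:,1].min(),Q[m][:,1].max(),"x",Q[m][:,0].min(),Q[m][:,0].max())
E
```

```text
((array([ 2.3, -0.4]), np.float64(13.405573484846796), 2272, np.float64(33.363869616651215)), (330, array([ 1. , -1. ,  0.3]), array([ 0.5, -1. , -3.1, 20. ])))
-48 9 [  4.2  -0.6 -47.9] -4.300016073235749 3.1869472458319343 x 2.4221827583574123 4.934850360091774
-36 9 [  4.2  -0.5 -36.5] -4.038048636990835 2.9666243564191417 x 2.7132976720361754 4.851034770264699
-30 6 [  4.6  -0.6 -29.3] -2.594064676483389 1.4568840424842548 x 4.117861809666878 4.909749190204398
-6 9 [ 2.3 -0.6 -3.3] -7.0013836651081345 4.702802149977129 x -5.387604498609415 6.1715649424726005
0 319 [ 0.9 -1.   0.4] -6.42728593637895 4.685732987323643 x -5.351288113213599 6.301374778383414
```

```bash
cat > home.py <<'E'
from shots import *
def feel(k0,k1,dx,dy,lim,step=2.0,sp=40):
    """go down the prong from k0 to k1 in steps; stop when force along +zm rises by lim"""
    sleep(.15);f0=np.array(get_obs()["contact_force"]);k=k0
    while k>k1:
        k-=step;move_linear(at(k,dx,dy),sp);f=np.array(get_obs()["contact_force"])-f0
        B=np.column_stack([xm,ym,zm])@np.eye(3);l=f@B;print(f"{k:.1f}",l.round(1),end=" ; ")
        if l[2]>lim or np.linalg.norm(f)>12: break
    print();return k,l
E
python3 - <<'E'
from home import *
dx,dy=-1.2,-.7
move_linear(at(14,dx,dy),100)
k,l=feel(14,-14,dx,dy,5,step=7,sp=60)
if np.linalg.norm(l)<6:
    move_linear(at(-50,dx,dy),100);print(get_obs()["contact_force"])
    print(feel(-50,-85,dx,dy,4))
o=get_obs();print(o["time_s"],o["contact_force"])
shots("b",ball-60*zm)
E
```

```text
7.0 [-0.8 -0.7  0.2] ; 0.0 [-0.2 -0.7  0. ] ; -7.0 [-0.7 -0.1  0.5] ; -14.0 [-0.  -0.6  0.1] ; 
[-0.06831217  0.93233375 -2.25297395]
-52.0 [ 0.9 -0.2 -1.2] ; -54.0 [ 1.5 -1.3 -1.1] ; -56.0 [ 1.3 -0.1 -1.6] ; -58.0 [ 0.4 -1.1 -0.6] ; -60.0 [ 1.  -1.1 -1.2] ; -62.0 [ 1.2 -0.1 -0.4] ; -64.0 [ 1.1  0.2 -1.5] ; -66.0 [ 0.8 -0.4 -1.4] ; -68.0 [ 1.8 -0.1 -0.7] ; -70.0 [ 1.5 -0.7 -1.6] ; -72.0 [ 1.6 -0.   1.8] ; -74.0 [2.2 0.6 4.5] ; 
(-74.0, array([2.17431685, 0.58564389, 4.52302028]))
13.7583 [-2.94864928 -0.78499004  2.16268717]
```

View pics/b.png

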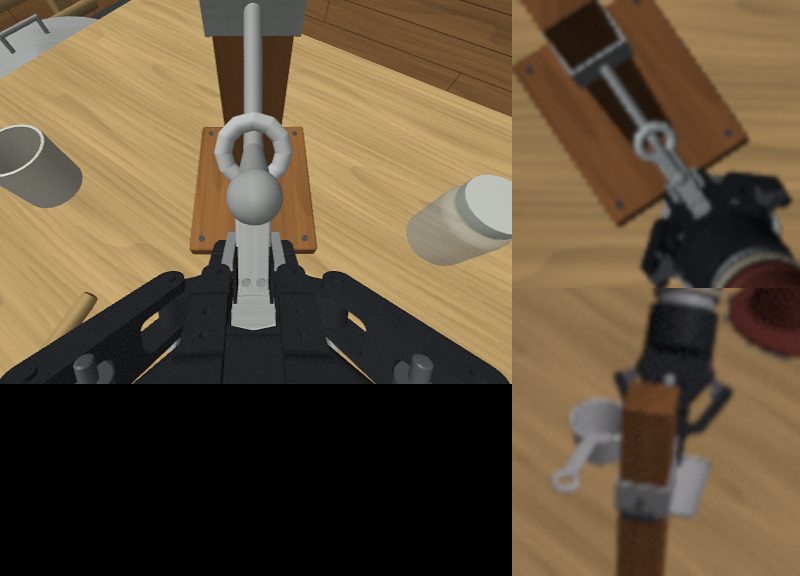

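The eye encircles the bar at the bend (ring at (253,150), ball at (253,196) in front of it), with firm, gentle contact at about 71 mm down from the ball. I'll release it, back off and look.

```bash
python3 - <<'E'
from home import *
move_gripper(50);sleep(.7);print(get_obs()["contact_force"])
move_linear(at(-45,-3,-.7),80)
move_linear(at(60),200);o=get_obs();print(o["time_s"],o["contact_force"])
shots("c",ball-60*zm-100*Z)
E
```

```text
[0.62374954 0.51376491 0.1808094 ]
16.225 [ 0.43158064  0.23510221 -0.62519985]
```

View pics/c.png

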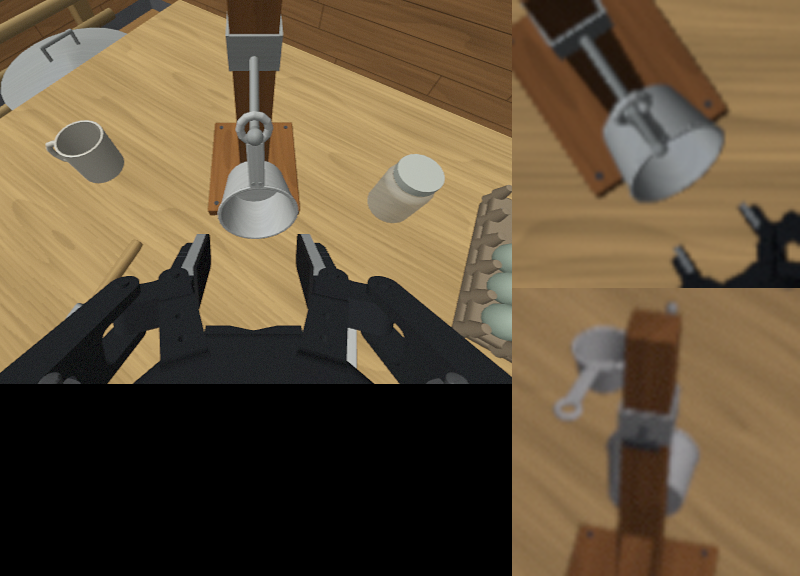

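The large measure hangs in the bend, handle down and mouth facing outward (ring at (253,128), cup at (258,200) in the wrist view). Next is the medium one.

```bash
python3 - <<'E'
from home import *
np.set_printoptions(suppress=True,precision=1)
g,u=grip("M");R=rot(u,Z,-1)
move_gripper(60,100)
goto(g-19*Z+110*Z,R)
s=snapshot("wrist");r=look(s,"M");print(r)
c,e=np.array(r["rim"][0][0]),np.array(r["eye"][0][0]);d=np.linalg.norm(e-c)
if abs(d-124)<3 and np.linalg.norm(c-M["M"][0])<5:
    M["M"]=(c,e,50);g,u=grip("M");R=rot(u,Z,-1)
goto(g-19*Z+40*Z,R);move_linear(g-19*Z,100)
move_gripper(0,100);o=get_obs();print(d,g,o["finger_gap"],o["contact_force"])
move_linear(g-19*Z+150*Z,200);o=get_obs();print(o["time_s"],o["finger_gap"],o["contact_force"])
goto(at(80),RH);move_linear(at(30),150);sleep(.3)
o=get_obs();print(o["time_s"],o["eef_pos"]-at(30),o["contact_force"])
shots("d",ball-60*zm-50*Z);print(rel(dict(np.load("d_wrist.npz")),30))
E
```

```text
{'rim': (((435.27716064453125, 15.655251502990723), 42.418724060058594), 1009, np.float64(53.34859759985207)), 'eye': (((547.6331787109375, 67.57319641113281), 18.05237579345703), 954, np.float64(53.074375441041745)), 'bar': (array([508. ,  49.2,  53.6]), 869)}
123.77135290212951 [495.1  43.3  50. ] 15.455350466992863 [0.7 1.5 2.2]
19.7917 15.613469311552471 [ 0.8  0.1 -1.8]
21.3 [ 0.2 -0.3  1.1] [-0.1  0.6 -2.2]
((array([ 1.8, -0.4]), np.float64(13.393216615431015), 2213, np.float64(33.26890546833066)), (327, array([ 1. , -1. ,  0.3]), array([ 0.6, -1.1, -3.1, 19.8])))
```

View pics/d.png

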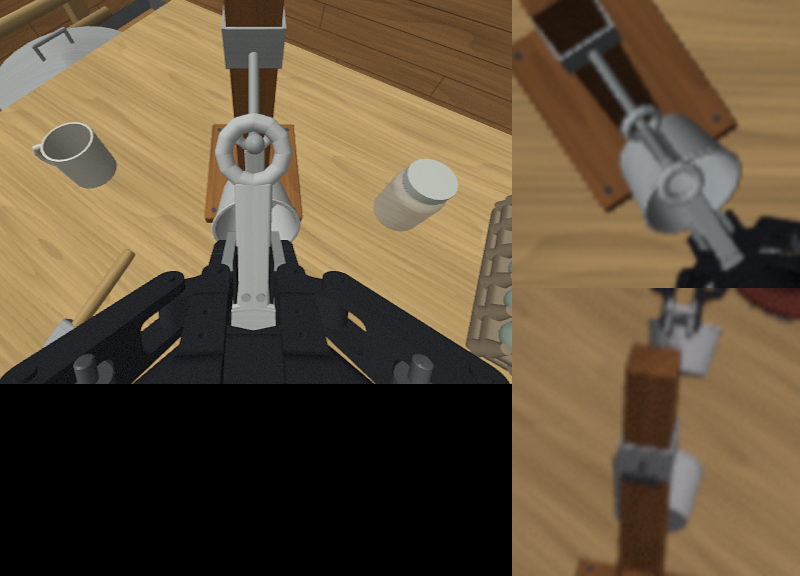

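The medium's eye is lined up the same way: ring at (253,148), ball at (255,144), large cup hanging behind. I'll slide it down by feel.

```bash
python3 - <<'E'
from home import *
dx,dy=-1.,-.7
move_linear(at(14,dx,dy),100)
k,l=feel(14,-14,dx,dy,5,step=7,sp=60)
if np.linalg.norm(l)<6:
    move_linear(at(-40,dx,dy),100)
    print(feel(-40,-78,dx,dy,3.5))
o=get_obs();print(o["time_s"],o["contact_force"])
shots("e",ball-60*zm-50*Z)
E
```

```text
7.0 [ 0.5 -0.3  1.5] ; 0.0 [-0.2  0.8  1.8] ; -7.0 [-0.3 -0.1  1.3] ; -14.0 [-0.2 -0.1 -0.2] ; 
-42.0 [-0.  -0.4 -1. ] ; -44.0 [ 0.3 -0.6 -1.4] ; -46.0 [ 0.6 -0.  -1.7] ; -48.0 [ 0.2 -0.2 -1.5] ; -50.0 [ 0.5 -1.  -1.1] ; -52.0 [-0.4 -0.5 -1. ] ; -54.0 [ 0.7 -0.1 -1.3] ; -56.0 [ 0.2  0.5 -1.3] ; -58.0 [-0.1  1.  -1.9] ; -60.0 [ 0.3  0.6 -1.3] ; -62.0 [ 0.6 -1.2 -1. ] ; -64.0 [0.6 0.2 0.2] ; -66.0 [-0.5  0.3  4.5] ; 
(-66.0, array([-0.51085369,  0.29296212,  4.52347657]))
26.7833 [-4.10380763 -2.25491131  1.46241088]
```

View pics/e.png

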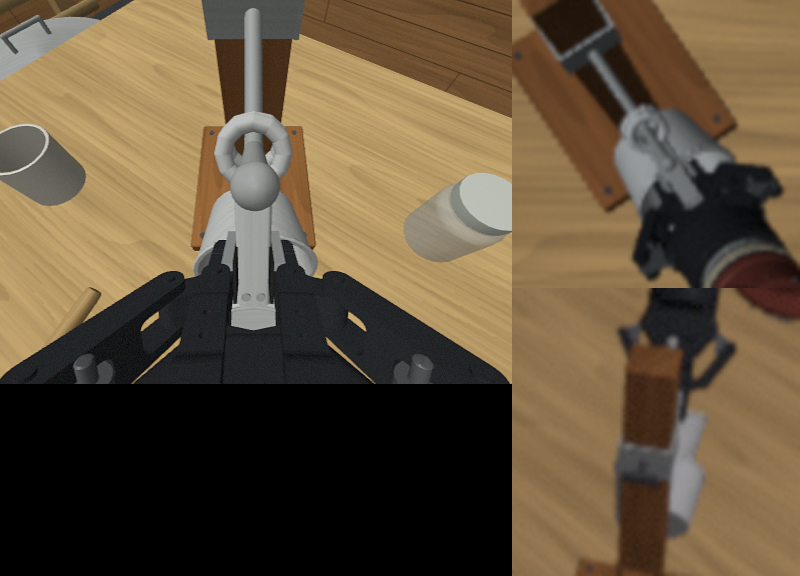

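Contact came at k=-66, exactly 8 mm above the first one, so this is home. Releasing.

```bash
python3 - <<'E'
from home import *
move_gripper(50);sleep(.8);print(get_obs()["contact_force"])
move_linear(at(-40,-3,-.7),80)
move_linear(at(60),200);o=get_obs();print(o["time_s"],o["contact_force"])
shots("f",ball-60*zm-60*Z)
E
```

```text
[-0.93477658 -0.34824812  0.76630656]
29.2833 [-0.4805001  -0.36873943 -1.00258198]
```

View pics/f.png

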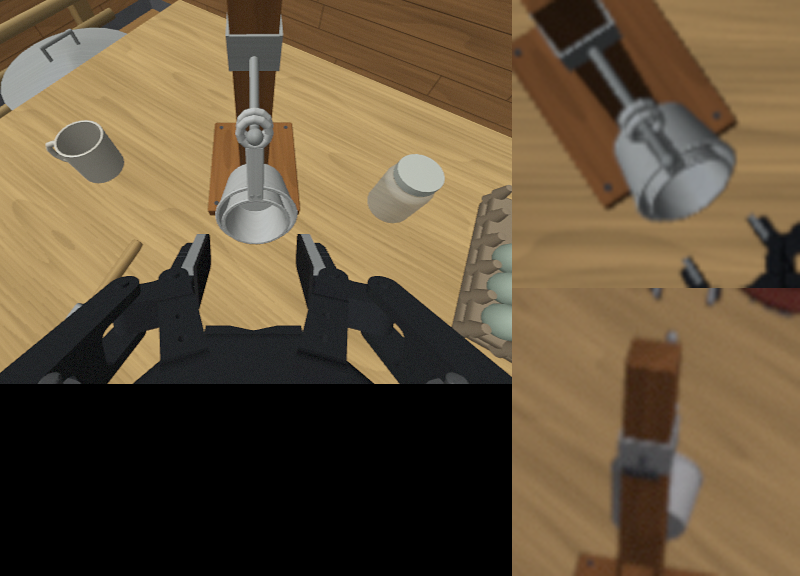

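The medium is nested in the large: both eyes stack at (254,128) and the rims are concentric at (257,205). Now the small one.

```bash
python3 - <<'E'
from home import *
np.set_printoptions(suppress=True,precision=1)
g,u=grip("S");R=rot(u,Z,-1)
move_gripper(60,100)
goto(g-19*Z+110*Z,R)
s=snapshot("wrist");r=look(s,"S");print(r)
c,e=np.array(r["rim"][0][0]),np.array(r["eye"][0][0]);d=np.linalg.norm(e-c)
if abs(d-124)<3 and np.linalg.norm(c-M["S"][0])<5:
    M["S"]=(c,e,40);g,u=grip("S");R=rot(u,Z,-1)
goto(g-19*Z+40*Z,R);move_linear(g-19*Z,100)
move_gripper(0,100);o=get_obs();print(d,g,o["finger_gap"],o["contact_force"])
move_linear(g-19*Z+150*Z,200);o=get_obs();print(o["time_s"],o["finger_gap"],o["contact_force"])
goto(at(80),RH);move_linear(at(30),150);sleep(.3)
o=get_obs();print(o["time_s"],o["eef_pos"]-at(30),o["contact_force"])
shots("g",ball-60*zm-60*Z);rr=rel(dict(np.load("g_wrist.npz")),30);print(rr)
x,y=rr[0][0];dx,dy=-1.,-.7
assert abs(x-2)<1.2 and abs(y+.4)<1
move_linear(at(14,dx,dy),100)
k,l=feel(14,-14,dx,dy,5,step=7,sp=60)
if np.linalg.norm(l)<6:
    move_linear(at(-34,dx,dy),100)
    print(feel(-34,-68,dx,dy,3.5))
o=get_obs();print(o["time_s"],o["contact_force"])
shots("i",ball-60*zm-60*Z)
E
```

```text
{'rim': (((418.3315124511719, -369.62567138671875), 33.62733459472656), 845, np.float64(43.361989582799275)), 'eye': (((520.8726806640625, -299.7102355957031), 17.800193786621094), 941, np.float64(43.054610911723636)), 'bar': (array([ 485.3, -323.9,   43.5]), 854)}
124.1082565356228 [ 472.9 -332.4   40. ] 15.596807963502243 [ 1.5 -0.   2.3]
33.9667 16.010673351165433 [-0.5  0.4 -1.6]
36.6083 [ 0.2 -0.3  1.2] [-0.6 -0.1 -1.8]
((array([ 2. , -0.5]), np.float64(13.41645355704172), 2234, np.float64(33.224142952199884)), (334, array([ 0.9, -1.1,  0.3]), array([ 0.6, -1.1, -2.9, 20.5])))
7.0 [-0.7  0.3  0.1] ; 0.0 [-1.5  0.  -0.7] ; -7.0 [-1.2  0.6 -0.2] ; -14.0 [-0.6 -0.1 -0.1] ; 
-36.0 [-0.3  1.   0.3] ; -38.0 [-1.   0.2  0. ] ; -40.0 [-0.5  0.5  0.1] ; -42.0 [-0.5 -0.3 -0.9] ; -44.0 [-0.6  1.  -0.4] ; -46.0 [-1.1  0.9 -0.2] ; -48.0 [-0.7  1.2  0.4] ; -50.0 [ 0.6  0.8 -0.5] ; -52.0 [-0.6  0.3 -0.2] ; -54.0 [-0.4  0.2  0.1] ; -56.0 [-1.2  0.3  0.5] ; -58.0 [-1.1 -0.4 -0. ] ; -60.0 [ 0.5 -0.   0.2] ; -62.0 [1.3 0.7 4.4] ; 
(-62.0, array([1.3, 0.7, 4.4]))
42.2833 [-1.9 -0.8  3.2]
```

View pics/i.png

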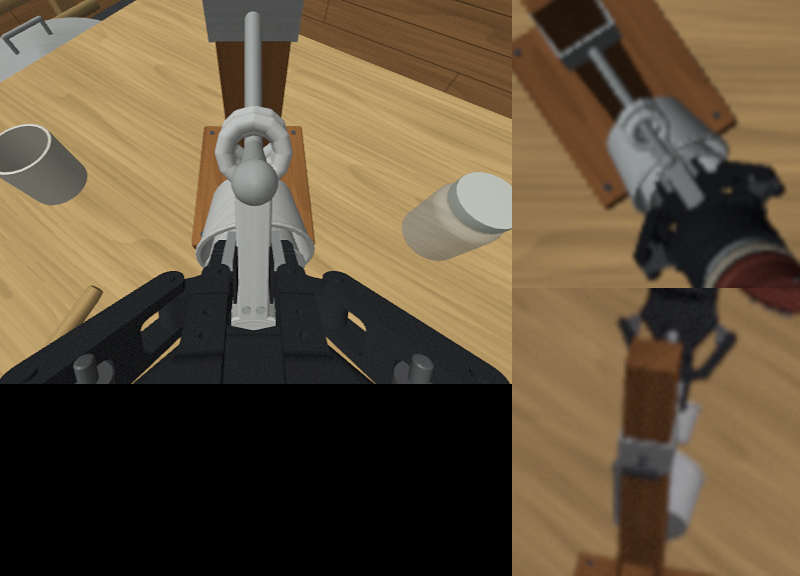

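Contact came at k=-62, a little deeper than 8 mm above the medium because the hung eyes lie more upright. The eye is on the prong against the others. Releasing.

```bash
python3 - <<'E'
from home import *
move_gripper(50);sleep(.8);print(get_obs()["contact_force"])
move_linear(at(-36,-3,-.7),80)
move_linear(at(60),200);sleep(1);o=get_obs();print(o["time_s"],o["contact_force"])
shots("j",ball-60*zm-60*Z)
P=cloud(dict(np.load("j_wrist.npz")));hp=ball+52*h-48*Z+np.array([0,0,-3])
Q=P-hp;a=Q@h;l=Q@ym
# cups' outward rims: profile along h below the hook
for z in range(-10,-190,-15):
    m=(abs(Q[...,2]-z)<7)&(abs(l)<10)&(abs(a)<90)
    if m.any(): print(z,np.percentile(a[m],[5,50,95]).round(0))
E
```

```text
[ 0.64435776  0.46872847 -0.18317499]
45.7667 [-0.15384846  0.33529249 -0.07633304]
-10 [-11.  -6.  68.]
-25 [-15. -13.  68.]
-40 [-18. -16.  68.]
-55 [-21. -20. -18.]
-70 [-25. -23. -21.]
-85 [-28. -27.   4.]
-100 [-29. -22. -13.]
-145 [-41. -24.  -3.]
```

View pics/j.png

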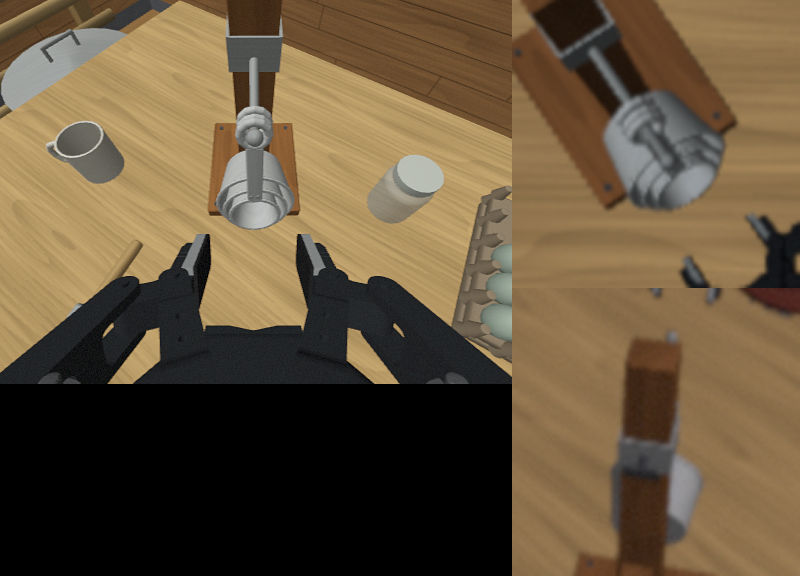

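All three are nested with their eyes stacked in the bend (rims concentric around (256,200)). I'll check they are at rest, then hand in.

```bash
python3 - <<'E'
from plant import *; import numpy as np
a=[snapshot("wrist")]
for _ in range(2): sleep(.6);a.append(snapshot("wrist"))
z=[x["z_map"][100:240,200:310] for x in a]
print([np.median(abs(q-z[0])) for q in z],[np.percentile(abs(q-z[0]),95) for q in z])
print([np.abs(x["image"][100:240,200:310].astype(int)-a[0]["image"][100:240,200:310]).mean() for x in a],get_obs()["time_s"])
t0=np.load("top.npz");t=snapshot("top");d=np.abs(t["image"].astype(int)-t0["image"]).max(-1)>40
for n,(u,v) in dict(jar=(262,127),mug=(83,208),brush=(156,280),eggs=(362,134)).items(): print(n,d[v-25:v+25,u-20:u+20].sum())
E
```

```text
[np.float32(0.0), np.float32(0.79460144), np.float32(0.8042221)] [np.float32(0.0), np.float32(2.4631116), np.float32(2.4906967)]
[np.float64(0.0), np.float64(1.590974025974026), np.float64(1.5787229437229438)] 47.2667
jar 0
mug 0
brush 0
eggs 0
```

```bash
python3 -c "
from plant import *
print(hand_in())"
```

```text
the job is handed in; nothing more can be done
None
```

All three measures hang nested on the hook, large then medium then small, and I handed the job in at 47 s of the 72 s allowed.

- **Placing:** I slid each eye over the ball and down the prong until I felt about 4.5 N, then let it go and checked it by camera before fetching the next. The large one touched about 71 mm below the ball and the medium one 8 mm above that, as expected.
- **One reading off the nominal:** the small measure touched only 4 mm above the medium instead of about 8 mm. I put this down to the angle of the eyes already hanging there. The picture afterwards showed it nested inside the medium.
- **Last checks:** three pictures over 1.2 s showed only camera noise, so the stack is at rest. The gripper was clear of everything, with contact force near 0. The top view around the eggs, jar, mug and brush was unchanged from the start.

No check failed.

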